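Tighten the bench clamp onto the specimen block

TASK

Two small screw clamps stand on the lab bench, and one of them has a wax specimen block lying under its foot. Take hold of that clamp's T-handle and turn it clockwise (seen from above) until the foot bears on the block and the handle has clearly stiffened, so the block is held firmly but not crushed, then let go. Do not turn the empty clamp's handle, and leave the block in its place under the foot.

Things in the scene. Friction and masses are not known exactly. Their poses are not given: they have to be found in the camera images.
- clamp_grip (a point): Steel T-handle of the clamp that holds the block. Point: centre of its level crossbar, on the vertical screw axis, 122 mm above the bench; the highest part of the clamp. Bar 12 mm wide, 16 high, 90 long over 18 mm end balls; x axis along the bar, z up; turns with the handle, keeps its height. Pinch the middle. Clockwise from above tightens: foot 4 mm down per rad. It stays where left.
- clamp_foot: Steel disc, 22 mm across, on the plunger under that screw; origin: centre of its underside. It meets the block's top 0.2 to 0.9 rad after the start (varies), then stops, sprung. Handle torque: 0.18 N m of friction, plus 0.16 N m per rad past touching (at standstill the friction part may have either sign); force 40 N per rad. 0.35 rad past touching is firm (12 N), 0.6 right, 1.1 (45 N) cracks the wax.
- block: Specimen block to clamp: white cassette plate 46 x 30 x 6 mm carrying cream wax 34 x 25 x 16 mm, 22 mm high in all, loose on the clamp's base plate below the foot, long side (x) across the bridge. Origin: centre of its underside, 12 mm above the bench; its top is at 34 mm. Two like blocks lie on the bench under no clamp.
- empty_end (a point): T-handle of the other clamp, same shape and size but nothing under its foot; leave alone. Point: centre of one end ball of its bar, 36 mm from its screw axis, 122 mm up; x axis along the bar, outward. Each clamp is a fixed grey C-frame: base 100 x 115 x 12 mm, one column, a bridge 26 mm wide with top at 78 mm and a collar to 88 mm.
Mind the look-alikes: they are no part of the job. What is shaped like the part that bears clamp_grip but green, pink or yellow is not meant.

How it is judged:
By the outcome, as a careful person would: the job done as asked, in the order asked, and still so for the second after the job is handed in, with the robot touching nothing.
It also fails if it takes over 38 s, if anything falls off the work surface, if the arm or the gripper's body presses on something with over 40 N, if the wrist force passes 120 N, or if a joint passes its speed limit or range.

ROBOT

A 7-joint arm with a two-finger parallel gripper is mounted at the origin on the work surface. World frame = base frame: x ahead of the robot, y to its left, z up, the work surface at z = 0. Lengths are in mm, angles in rad, forces in N, time in s.
With the tool pointing down it reaches from about 400 to 875 mm from the base axis. Payload 4.4 kg.
Tool frame: the origin (TCP) lies at the very end of the fingers, on their centre line; the grasp point (between the pads) lies 19 mm behind it; z points along the fingers, y is the line along which they close (so a half turn about z gives the same grasp; the last joint's range is limited). The gripper opens to 85 mm and grips with 20 to 120 N. Pads are 22 mm wide; open, the fingers measure 114 mm over their backs; the gripper's body (76 mm by 85 mm) begins 54 mm behind the grasp point. The pads swing forward as they close: fully open they stand 13 mm farther back than shut.
Start: joints at [-1.241, 0.628, 0.038, 1.517, -0.027, 0.996, -0.02], TCP at [250.583, 599.771, 231.313] pointing down, gripper open.
Joint ranges: [-3.06, 3.06], [-0.37, 2.12], [-1.25, 1.32], [0.18, 2.47], [-1.1, 4.24], [0.23, 1.98], [-2.94, 2.94]. Speed limits (rad/s): [2.57, 2.57, 3.14, 3.14, 3.14, 3.14, 3.14].

INTERFACE

Orientations are given as [roll, pitch, yaw] about the fixed x, y, z axes, in that order (R = Rz(yaw) Ry(pitch) Rx(roll)).
In Python, from cell import ctrl gives the robot as it stands.
- The arm moves only by the tool jog_arm, never from a script. Its argument "plan" is a list of rows, each an object of numbers: "tx", "ty", "tz": the shift along the tool's x, y, z as a fraction of full scale; "wx", "wy", "wz": the turn, a rotation vector about the tool's x, y, z as a fraction of full scale; "claw": the closure, from 0 (fully open) to 1 (shut). In form: [{"tx": .., "ty": .., "tz": .., "wx": .., "wy": .., "wz": .., "claw": ..}, ...]. A call has 1 to 12 rows; each row is the pose to reach, as a shift and turn from the pose commanded when the call began, along the tool's axes at that moment; what a row does not reach only later rows make up. Full scale, the value 1, is 300 mm for a shift and 90 degrees for a turn. A row lasts 1/10 s, in which the tool goes at most 50 mm and 8.59 degrees, less where a joint would pass 70% of its speed; a pose out of reach is approached as far as the arm can. A call with a number of a shift or a turn outside -1 to 1 is refused whole. A call with a gripper value outside its range is refused whole. The fingers move at their own pace and stop on an object; the grip force is fixed at half the most. Time passes only in rows, so rows that repeat a pose let the fingers close. It gives the time, the measured TCP pose, the force, the opening and the grip force at its end, in the units of the state.
- ctrl.read_state(): the state, without advancing time (a new reading comes with each control period).
- ctrl.get_image(name): name is "scene" or "top" or "wrist"; returns a dict with "img" (480x640x3 uint8, red, green, blue), "depth" (480x640 float32, mm along the optical axis (not along the pixel's ray), 0 where there is no reading), "fx", "fy", "cx", "cy" (pixels), "position" and "orientation" of the camera in the world; the wrist camera has in their place "hand_eye" (4x4, takes a point from camera to tool coordinates, whose origin is the TCP and whose axes are the flange's). Camera axes: x right, y down, z forward; pixel columns grow to the right and rows downward; lengths in mm; the calibration is good to about 2 mm. A picture is of the moment at which its call begins: read the wrist's pose just before it.
- ctrl.finish_job(): hands the job in; it is judged then, once.
Trained networks look in a picture, given as the dict that the camera call returned (one of the last four; its "shot" number tells which), for a name from the list of things; names that differ only in an ending like _2 or _b are one class to them, and where a whole thing is asked for, a point or a joint stands for the part that bears it (a point fixed in the world has none). Each returns a list of dicts, best first, with "score" (0 to 1); they miss things now and then, are a little off and sometimes report something else, mostly with a low value. They report only what shows in the picture. A call takes as long as a camera call. They do not tell look-alikes from the thing itself.
- ctrl.trace(picture, thing): "pixels" (480x640 bool, what is visible of it) and "extent" ([centre column, centre row, width, height] in pixels, round what is visible of it).
The state is a dict: "clock": time; "qpos": joint angles; "qd": joint speeds; "tau": joint torques, N m; "eef_pos": TCP position; "tool_rot": TCP orientation; "force": force on the tool from outside, world axes, zero at the start; "torque": the same for the moment, N m; "width": finger opening in mm; "gripper_force": force on a finger pad.
Only numpy, scipy, OpenCV 4.12 (cv2) and the standard library are available. Lean on these libraries where they do the work, as an engineer would, in place of code of your own. Each camera call takes 0.05 s, during which the arm holds its last target. There are 200 camera calls.

## Working session

There is one attempt and no reset: what is moved stays moved. The work goes in short steps, Python scripts to look and compute and a tool call to move; the robot and the scene stay as the last step left them, time stands still between calls to the robot, and variables do not carry over. Pictures are saved under pics/ and viewed, at most 10 in all, crops included, and the job is handed in when it is done.

Besides the shell and the picture viewer there is one more tool, called after "Emit:" by a JSON object that holds its "method" and its "body", one argument or row to a line. jog_arm: Moves the arm, as the interface text tells. Shift numbers are shares of 300 mm and turn numbers shares of 90 degrees, none past 1 either way. Its arguments: {"type":"object","properties":{"plan":{"type":"array"}},"required":["plan"]}

```bash
mkdir -p pics; cat > h.py <<'E'
import numpy as np, cv2
from scipy.spatial.transform import Rotation as R
from cell import ctrl
def camT(p,st=None):
    if 'hand_eye' in p:
        T=np.eye(4);T[:3,:3]=R.from_euler('xyz',st['tool_rot']).as_matrix();T[:3,3]=st['eef_pos'];return T@np.array(p['hand_eye'])
    T=np.eye(4);o=np.array(p['orientation']);T[:3,:3]=o if o.shape==(3,3) else R.from_euler('xyz',o).as_matrix();T[:3,3]=p['position'];return T
def cloud(p,st=None):
    v,u=np.mgrid[:480,:640];d=p['depth']
    P=np.stack([(u-p['cx'])/p['fx']*d,(v-p['cy'])/p['fy']*d,d],-1)
    T=camT(p,st);return P@T[:3,:3].T+T[:3,3]
def save(p,n): cv2.imwrite('pics/'+n,cv2.cvtColor(p['img'],cv2.COLOR_RGB2BGR))
E
python3 - <<'E'
from h import *
st=ctrl.read_state();print({k:np.round(v,3) for k,v in st.items()})
for n in ['top','scene']:
    p=ctrl.get_image(n);save(p,n+'1.png');C=cloud(p)
    print(n,p['position'],p['orientation'])
    for t in ['clamp_grip','empty_end','block','clamp_foot']:
        for r in ctrl.trace(p,t):
            m=r['pixels']&(p['depth']>0);q=C[m]
            print(n,t,round(r['score'],2),np.round(r['extent']),m.sum(),np.round(np.median(q,0)) if len(q) else '', np.round(np.percentile(q[:,2],95)) if len(q) else '')
E
```

```text
{'clock': np.float64(0.0), 'qpos': array([-1.241,  0.629,  0.038,  1.518, -0.027,  0.996, -0.02 ]), 'qd': array([ 0.001,  0.001,  0.002,  0.002,  0.   ,  0.   , -0.   ]), 'tau': array([ 0.0000e+00, -5.6339e+01,  1.2270e+00, -1.9344e+01,  1.1000e-02,
        1.1000e-02,  0.0000e+00]), 'eef_pos': array([250.337, 599.184, 230.373]), 'tool_rot': array([-3.14 ,  0.   ,  2.746]), 'force': array([-1.025,  0.239, -0.125]), 'torque': array([ 0.009, -0.033, -0.041]), 'gripper_force': np.float64(0.0), 'width': np.float64(85.255)}
top [ 376.77902445  -55.5499561  1154.47189523] [-3.05968088e+00 -3.53601807e-04 -1.57012931e+00]
top clamp_grip 0.79 [465. 338.  17.  40.] 351 [ 255. -395.  130.] 134.0
top clamp_grip 0.75 [358. 311.   8.  42.] 266 [ 315. -156.  131.] 134.0
top clamp_grip 0.69 [362. 153.  22.  41.] 284 [ 658. -165.  130.] 134.0
top clamp_grip 0.53 [230. 306.  26.  37.] 272 [324. 112. 130.] 134.0
top empty_end 0.63 [168. 210.  37.  24.] 269 [535. 249. 130.] 134.0
top block 0.37 [363. 240.   6.   4.] 17 [ 469. -183.   19.] 35.0
scene [ 825.01530914 -684.47906209  705.79428098] [-2.25788043 -0.01435725  0.57726926]
scene clamp_grip 0.98 [236. 235.  35.  27.] 427 [ 316. -159.  126.] 131.0
scene clamp_grip 0.74 [112. 298.  34.  31.] 496 [ 259. -398.  128.] 131.0
scene clamp_grip 0.72 [321. 171.  20.  22.] 232 [327. 110. 127.] 131.0
scene clamp_grip 0.7 [308. 278.  18.  36.] 334 [ 493. -184.  129.] 131.0
scene clamp_grip 0.59 [403. 315.  44.  36.] 665 [ 661. -168.  126.] 131.0
scene empty_end 0.62 [437. 174.  15.  26.] 217 [537. 250. 126.] 131.0
scene block 0.58 [311. 320.  31.  23.] 344 [ 499. -185.   23.] 35.0
scene clamp_foot 0.6 [318. 200.  17.  12.] 60 [327. 110.  46.] 57.0
scene clamp_foot 0.5 [308. 311.  10.   7.] 60 [ 492. -180.   43.] 48.0
scene clamp_foot 0.42 [397. 348.   9.   6.] 29 [ 665. -170.   45.] 48.0
scene clamp_foot 0.4 [242. 264.  12.   7.] 64 [ 318. -159.   45.] 52.0
```

View pics/scene1.png

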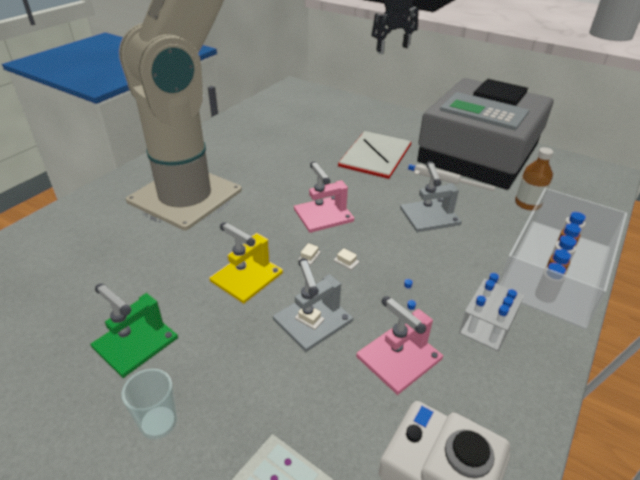

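View pics/top1.png

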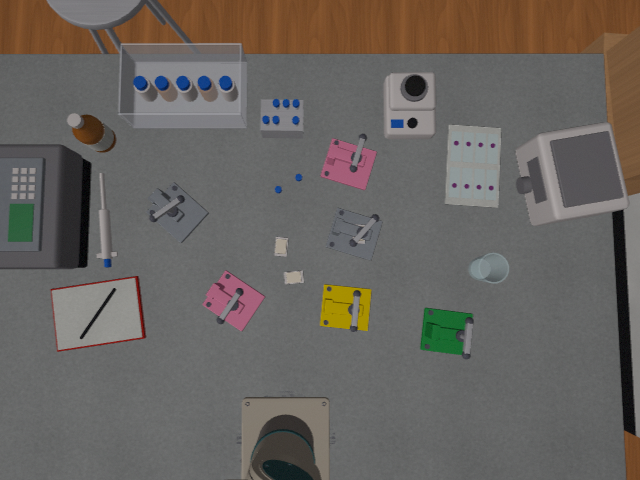

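Candidates for the handle in the scene view: grey with block (308,278), grey empty (437,180), pink (321,171) and (403,315), yellow (236,235), green (112,298). I choose the grey one at (308,278), top view (364,229), which has the wax block under its foot at (311,318).

```bash
python3 - <<'E'
from h import *
out=[]
for n in ['top','scene']:
    p=ctrl.get_image(n);C=cloud(p)
    m=(abs(C[...,2]-126)<11)&(np.hypot(C[...,0]-493,C[...,1]+184)<65)&(p['depth']>0)
    q=C[m];xy=q[:,:2].astype(np.float32)
    c,s,a=cv2.minAreaRect(xy);vx,vy,_,_=cv2.fitLine(xy,cv2.DIST_HUBER,0,.01,.01).ravel()
    print(n,m.sum(),'rect',np.round(c),np.round(s),'dir deg',np.degrees(np.arctan2(vy,vx)),'mean',q.mean(0).round(1),q[:,2].max())
    # frame top (bridge ~78)
    mb=(abs(C[...,2]-78)<6)&(np.hypot(C[...,0]-493,C[...,1]+184)<80);print('bridge',mb.sum(),cv2.minAreaRect(C[mb][:,:2].astype(np.float32)))
    if n=='scene': cv2.imwrite('pics/crop.png',cv2.resize(p['img'][230:360,240:380,::-1],None,fx=5,fy=4.5,interpolation=2)[:600])
E
```

```text
top 246 rect [ 486. -178.] [17. 87.] dir deg -41.381462 mean [ 485.9 -177.2  130.6] 136.9720312469102
bridge 355 ((492.65594482421875, -157.2727813720703), (86.54397583007812, 33.834861755371094), 73.2874526977539)
scene 352 rect [ 487. -177.] [17. 87.] dir deg -40.500767 mean [ 490.7 -181.2  127.4] 132.30177940829083
bridge 452 ((490.5388488769531, -154.84078979492188), (88.23521423339844, 35.7929573059082), 69.46029663085938)
```

View pics/crop.png

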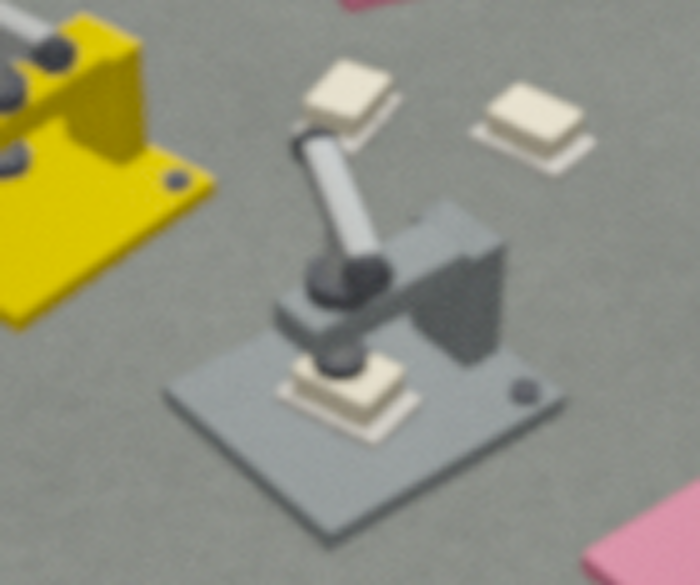

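The crop confirms the choice: the foot is just above the wax block at crop (345,370). The handle centre is about (486.5, -177.5) and the bar direction about -41°. I'll move off in stages, swinging outwards.

Emit:
{"method": "jog_arm", "body": {
  "plan": [
    {"tx":-0.937,"ty":-0.512,"claw":0},
    {"tx":-0.937,"ty":-0.512,"claw":0},
    {"tx":-0.937,"ty":-0.512,"claw":0},
    {"tx":-0.937,"ty":-0.512,"claw":0},
    {"tx":-0.937,"ty":-0.512,"claw":0},
    {"tx":-0.937,"ty":-0.512,"claw":0},
    {"tx":-0.937,"ty":-0.512,"claw":0},
    {"tx":-0.937,"ty":-0.512,"claw":0},
    {"tx":-0.937,"ty":-0.512,"claw":0}
  ]
}}

```text
invalid input at $.plan[0]: expected keys tx, ty, tz, wx, wy, wz, claw
```

```bash
python3 - <<'E'
from h import *
st=ctrl.read_state();print(st['qpos'].round(2) if hasattr(st['qpos'],'round') else st['qpos'],st['eef_pos'],st['tool_rot'])
T=R.from_euler('xyz',st['tool_rot']).as_matrix()
for g in [(500,50,231),(486.5,-177.5,200)]: print(T.T@(np.array(g)-st['eef_pos'])/300)
E
```

```text
[-1.24  0.63  0.04  1.52 -0.03  1.   -0.02] [250.59344031 599.7791547  231.32191644] [ 3.14155295e+00 -2.27042686e-05  2.74575838e+00]
[-1.47368017e+00 -1.37033968e+00  9.85193402e-04]
[-1.72455884 -2.08739016  0.10428436]
```

Emit:
{"method": "jog_arm", "body": {
  "plan": [
    {"tx":-0.937,"ty":-0.512,"tz":0,"wx":0,"wy":0,"wz":0,"claw":0},
    {"tx":-0.937,"ty":-0.512,"tz":0,"wx":0,"wy":0,"wz":0,"claw":0},
    {"tx":-0.937,"ty":-0.512,"tz":0,"wx":0,"wy":0,"wz":0,"claw":0},
    {"tx":-0.937,"ty":-0.512,"tz":0,"wx":0,"wy":0,"wz":0,"claw":0},
    {"tx":-0.937,"ty":-0.512,"tz":0,"wx":0,"wy":0,"wz":0,"claw":0},
    {"tx":-0.937,"ty":-0.512,"tz":0,"wx":0,"wy":0,"wz":0,"claw":0},
    {"tx":-0.937,"ty":-0.512,"tz":0,"wx":0,"wy":0,"wz":0,"claw":0},
    {"tx":-0.937,"ty":-0.512,"tz":0,"wx":0,"wy":0,"wz":0,"claw":0},
    {"tx":-0.937,"ty":-0.512,"tz":0,"wx":0,"wy":0,"wz":0,"claw":0}
  ]
}}

```text
clock: 1.5
eef_pos: [450.6, 350.0, 231.4]
tool_rot: [3.141, -0.001, 2.745]
force: [0.0, 0.9, 0.3]
width: 85.2
gripper_force: 0.0
```

```bash
python3 - <<'E'
from h import *
st=ctrl.read_state();print(np.round(st['qpos'],2),st['clock'],st['eef_pos'],st['tool_rot'])
T=R.from_euler('xyz',st['tool_rot']).as_matrix()
for g in [(520,100,231),(500,50,231),(486.5,-177.5,200)]: print(T.T@(np.array(g)-st['eef_pos'])/300)
E
```

```text
[-0.74  0.51  0.04  1.75 -0.03  0.88  0.49] 1.5 [450.5804906  350.03885757 231.40542339] [ 3.14089712e+00 -6.56978037e-04  2.74520185e+00]
[-5.35249565e-01 -6.79496130e-01  5.27154037e-04]
[-5.38100787e-01 -8.58978934e-01  4.00445013e-04]
[-0.78944397 -1.57595716  0.10307002]
```

Emit:
{"method": "jog_arm", "body": {
  "plan": [
    {"tx":-0.538,"ty":-0.859,"tz":0,"wx":0,"wy":0,"wz":0,"claw":0},
    {"tx":-0.538,"ty":-0.859,"tz":0,"wx":0,"wy":0,"wz":0,"claw":0},
    {"tx":-0.538,"ty":-0.859,"tz":0,"wx":0,"wy":0,"wz":0,"claw":0},
    {"tx":-0.538,"ty":-0.859,"tz":0,"wx":0,"wy":0,"wz":0,"claw":0},
    {"tx":-0.538,"ty":-0.859,"tz":0,"wx":0,"wy":0,"wz":0,"claw":0},
    {"tx":-0.538,"ty":-0.859,"tz":0,"wx":0,"wy":0,"wz":0,"claw":0},
    {"tx":-0.538,"ty":-0.859,"tz":0,"wx":0,"wy":0,"wz":0,"claw":0},
    {"tx":-0.538,"ty":-0.859,"tz":0,"wx":0,"wy":0,"wz":0,"claw":0}
  ]
}}

```text
clock: 2.3
eef_pos: [500.4, 50.0, 231.4]
tool_rot: [3.141, -0.0, 2.745]
force: [0.3, 0.9, -1.1]
width: 85.6
gripper_force: 0.0
```

```bash
cat > go.py <<'E'
from h import *
import sys
def rel(x,y,z,deg,v=1):
    st=ctrl.read_state();T=R.from_euler('xyz',st['tool_rot']).as_matrix()
    G=(R.from_euler('z',deg,degrees=True)*R.from_euler('x',180,degrees=True)).as_matrix()
    print('t',np.round(T.T@(np.array([x,y,z])-st['eef_pos'])/300,3),'w',np.round(np.degrees(R.from_matrix(T.T@G).as_rotvec())/90,3),'q',np.round(st['qpos'],2),st['clock'])
E
python3 -c "
from go import *
rel(486.5,-177.5,231,139)"
```

```text
t [-0.25  -0.717  0.001] w [ 0.    -0.     0.203] q [-0.2   0.42  0.06  1.92 -0.04  0.8   1.06] 2.3
```

Emit:
{"method": "jog_arm", "body": {
  "plan": [
    {"tx":-0.25,"ty":-0.717,"tz":0,"wx":0,"wy":0,"wz":0.203,"claw":0},
    {"tx":-0.25,"ty":-0.717,"tz":0,"wx":0,"wy":0,"wz":0.203,"claw":0},
    {"tx":-0.25,"ty":-0.717,"tz":0,"wx":0,"wy":0,"wz":0.203,"claw":0},
    {"tx":-0.25,"ty":-0.717,"tz":0,"wx":0,"wy":0,"wz":0.203,"claw":0},
    {"tx":-0.25,"ty":-0.717,"tz":0,"wx":0,"wy":0,"wz":0.203,"claw":0},
    {"tx":-0.25,"ty":-0.717,"tz":0,"wx":0,"wy":0,"wz":0.203,"claw":0},
    {"tx":-0.25,"ty":-0.717,"tz":0,"wx":0,"wy":0,"wz":0.203,"claw":0}
  ]
}}

```text
clock: 3.0
eef_pos: [487.5, -174.8, 231.1]
tool_rot: [3.14, -0.001, 2.43]
force: [-0.5, 0.5, 1.0]
width: 85.5
gripper_force: 0.0
```

```bash
cat > look.py <<'E'
from go import *
def look(name,x=486.5,y=-177.5):
    st=ctrl.read_state();p=ctrl.get_image('wrist');save(p,name);C=cloud(p,st)
    m=(abs(C[...,2]-126)<9)&(np.hypot(C[...,0]-x,C[...,1]-y)<65)&(p['depth']>0)
    q=C[m];xy=q[:,:2].astype(np.float32);c,s,a=cv2.minAreaRect(xy);vx,vy,_,_=cv2.fitLine(xy,cv2.DIST_HUBER,0,.01,.01).ravel()
    print(m.sum(),'rect',np.round(c,1),np.round(s,1),'dir',np.degrees(np.arctan2(vy,vx)),'zmax',np.percentile(q[:,2],[50,98]).round(1), st['clock'],np.round(st['qpos'],2))
    return p,C,st
E
python3 -c "
from look import *
look('w1.png')"
```

```text
1850 rect [ 486.3 -174.8] [17.2 87.9] dir -41.62734 zmax [130.2 131.9] 3.0 [ 0.17  0.45  0.17  1.89 -0.1   0.82  1.25]
```

View pics/w1.png

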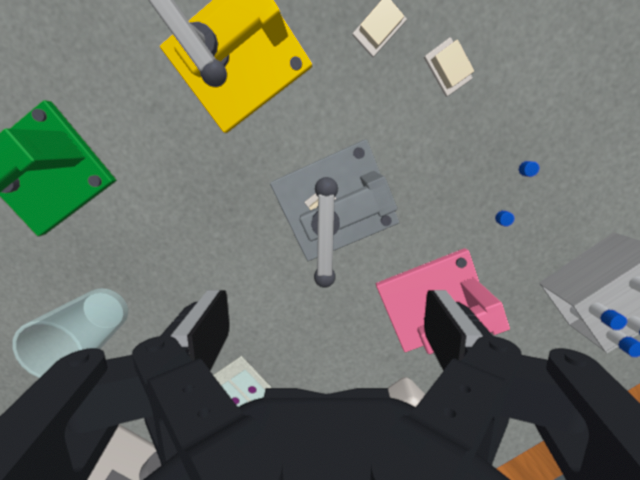

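The wrist view has the grey bar running vertically from (326,187) to (324,278), midway between the fingers. I'll refine to centre (486.4, -176) and go down.

```bash
python3 -c "
from look import *
look('w2.png')
rel(486.4,-176,103,138.6)"
```

```text
1855 rect [ 486.9 -175.2] [17.5 89. ] dir -41.805058 zmax [130.3 131.9] 3.05 [ 0.17  0.44  0.17  1.89 -0.1   0.82  1.26]
t [-0.002 -0.007  0.427] w [ 0.001 -0.001  0.008] q [ 0.17  0.44  0.17  1.89 -0.1   0.82  1.26] 3.1
```

```bash
python3 -c "
from look import *
s=ctrl.read_state();print(s['eef_pos'],s['tool_rot'],s['qd'])
rel(486.7,-175.5,103,138.4)"
```

```text
[ 487.47657426 -174.1996616   231.0880777 ] [ 3.14019832e+00 -1.30378564e-03  2.43204563e+00] [-0.00191853 -0.00369351  0.00761234  0.000948    0.00186223 -0.00237212
  0.00222221]
t [-0.001 -0.006  0.427] w [ 0.001 -0.001  0.011] q [ 0.17  0.44  0.17  1.89 -0.1   0.82  1.26] 3.1
```

Emit:
{"method": "jog_arm", "body": {
  "plan": [
    {"tx":-0.001,"ty":-0.006,"tz":0.1,"wx":0,"wy":0,"wz":0.011,"claw":0},
    {"tx":-0.001,"ty":-0.006,"tz":0.2,"wx":0,"wy":0,"wz":0.011,"claw":0},
    {"tx":-0.001,"ty":-0.006,"tz":0.29,"wx":0,"wy":0,"wz":0.011,"claw":0},
    {"tx":-0.001,"ty":-0.006,"tz":0.36,"wx":0,"wy":0,"wz":0.011,"claw":0},
    {"tx":-0.001,"ty":-0.006,"tz":0.4,"wx":0,"wy":0,"wz":0.011,"claw":0},
    {"tx":-0.001,"ty":-0.006,"tz":0.427,"wx":0,"wy":0,"wz":0.011,"claw":0},
    {"tx":-0.001,"ty":-0.006,"tz":0.427,"wx":0,"wy":0,"wz":0.011,"claw":0},
    {"tx":-0.001,"ty":-0.006,"tz":0.427,"wx":0,"wy":0,"wz":0.011,"claw":0}
  ]
}}

```text
clock: 3.9
eef_pos: [486.3, -179.0, 103.8]
tool_rot: [3.141, 0.001, 2.41]
force: [-0.2, -0.6, -0.2]
width: 85.2
gripper_force: 0.0
```

```bash
python3 -c "
from look import *
look('w3.png')
s=ctrl.read_state();print(s['eef_pos'],s['tool_rot'],s['force'],s['torque'])"
```

```text
8248 rect [ 484.  -174.7] [90.9 73.9] dir -42.182842 zmax [130.1 134. ] 3.9 [ 0.21  0.64  0.13  2.   -0.15  0.51  1.29]
[ 486.35034996 -179.32481573  104.04360277] [3.14080962e+00 1.51500021e-03 2.40983214e+00] [0.45591567 0.05053903 0.10164806] [7.61143698e-05 3.45025044e-02 1.13971390e-02]
```

View pics/w3.png

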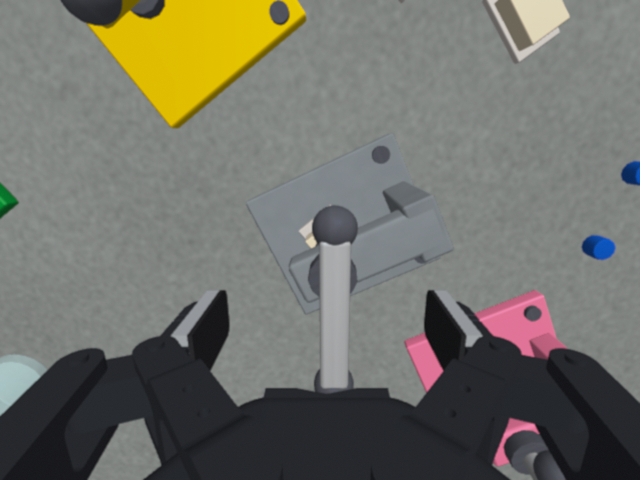

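The bar is between the fingers but slightly right of the midline (col 335 against 327). I'll measure it again, masking out the fingers.

```bash
python3 -c "
from look import *
st=ctrl.read_state();p=ctrl.get_image('wrist');C=cloud(p,st)
m=(abs(C[...,2]-127)<9)&(p['depth']>0);m[:,:300]=0;m[:,375:]=0;m[387:]=0
q=C[m];c,s,a=cv2.minAreaRect(q[:,:2].astype(np.float32));print(c,s,a,q[:,2].max())
T=R.from_euler('xyz',st['tool_rot']).as_matrix()
l=(q-st['eef_pos'])@T
b=l[(l[:,0]<l[:,0].max())]
print('tool x range',l[:,0].min(),l[:,0].max(),'y',np.percentile(l[:,1],[1,50,99]))
f=np.polyfit(l[:,0],l[:,1],1);print('angle deg',np.degrees(np.arctan(f[0])),'y0',f[1],st['eef_pos'])"
```

```text
(483.2952575683594, -172.57379150390625) (17.508886337280273, 81.08123779296875) 48.20998764038086 133.32192006152712
tool x range -33.80667293228606 47.29356641178224 y [-4.77583525  3.02028549 10.69153046]
angle deg -0.005437383930331634 y0 3.025313462953596 [ 486.35034996 -179.32481573  104.04360277]
```

Emit:
{"method": "jog_arm", "body": {
  "plan": [
    {"tx":0.008,"ty":0.01,"tz":0.003,"wx":0,"wy":0,"wz":0,"claw":0},
    {"tx":0.008,"ty":0.01,"tz":0.003,"wx":0,"wy":0,"wz":0,"claw":0},
    {"tx":0.008,"ty":0.01,"tz":0.003,"wx":0,"wy":0,"wz":0,"claw":0.5},
    {"tx":0.008,"ty":0.01,"tz":0.003,"wx":0,"wy":0,"wz":0,"claw":0.7},
    {"tx":0.008,"ty":0.01,"tz":0.003,"wx":0,"wy":0,"wz":0,"claw":1},
    {"tx":0.008,"ty":0.01,"tz":0.003,"wx":0,"wy":0,"wz":0,"claw":1},
    {"tx":0.008,"ty":0.01,"tz":0.003,"wx":0,"wy":0,"wz":0,"claw":1},
    {"tx":0.008,"ty":0.01,"tz":0.003,"wx":0,"wy":0,"wz":0,"claw":1},
    {"tx":0.008,"ty":0.01,"tz":0.003,"wx":0,"wy":0,"wz":0,"claw":1},
    {"tx":0.008,"ty":0.01,"tz":0.003,"wx":0,"wy":0,"wz":0,"claw":1}
  ]
}}

```text
clock: 5.0
eef_pos: [486.3, -175.0, 102.4]
tool_rot: [3.141, 0.0, 2.41]
force: [1.2, 3.6, 2.7]
width: 10.5
gripper_force: 61.0
```

```bash
cat > s.py <<'E'
from h import *
s=ctrl.read_state()
for k in ['clock','eef_pos','tool_rot','force','torque','width','gripper_force','qpos']: print(k,np.round(s[k],3))
E
python3 s.py
```

```text
clock 5.0
eef_pos [ 486.316 -174.966  102.445]
tool_rot [3.141 0.    2.41 ]
force [1.158 3.552 2.663]
torque [ 0.493 -0.173  0.   ]
width 10.53
gripper_force 60.978
qpos [ 0.208  0.638  0.125  2.005 -0.155  0.506  1.284]
```

Gripped, with low side forces. Now I'll turn clockwise (+wz) in steps, watching the moment.

Emit:
{"method": "jog_arm", "body": {
  "plan": [
    {"tx":0,"ty":0,"tz":0,"wx":0,"wy":0,"wz":0.05,"claw":1},
    {"tx":0,"ty":0,"tz":0,"wx":0,"wy":0,"wz":0.1,"claw":1},
    {"tx":0,"ty":0,"tz":0,"wx":0,"wy":0,"wz":0.13,"claw":1}
  ]
}}

```text
clock: 5.3
eef_pos: [486.5, -174.8, 102.4]
tool_rot: [3.141, 0.0, 2.204]
force: [1.9, 2.8, 1.7]
width: 10.8
gripper_force: 61.1
```

```bash
python3 s.py
```

```text
clock 5.3
eef_pos [ 486.498 -174.777  102.442]
tool_rot [3.141 0.    2.204]
force [1.862 2.804 1.703]
torque [ 0.534 -0.347  0.179]
width 10.808
gripper_force 61.08
qpos [ 0.17   0.642  0.181  2.006 -0.224  0.511  1.146]
```

Emit:
{"method": "jog_arm", "body": {
  "plan": [
    {"tx":0,"ty":0,"tz":0,"wx":0,"wy":0,"wz":0.05,"claw":1},
    {"tx":0,"ty":0,"tz":0,"wx":0,"wy":0,"wz":0.1,"claw":1}
  ]
}}

```text
clock: 5.5
eef_pos: [486.7, -174.7, 102.5]
tool_rot: [3.14, -0.0, 2.047]
force: [2.5, 3.6, 1.6]
width: 10.8
gripper_force: 61.0
```

```bash
python3 s.py
```

```text
clock 5.5
eef_pos [ 486.653 -174.682  102.458]
tool_rot [ 3.14  -0.     2.047]
force [2.51  3.608 1.62 ]
torque [ 0.623 -0.419  0.132]
width 10.8
gripper_force 61.013
qpos [ 0.141  0.646  0.224  2.007 -0.277  0.516  1.04 ]
```

Emit:
{"method": "jog_arm", "body": {
  "plan": [
    {"tx":0,"ty":0,"tz":0,"wx":0,"wy":0,"wz":0.05,"claw":1},
    {"tx":0,"ty":0,"tz":0,"wx":0,"wy":0,"wz":0.1,"claw":1}
  ]
}}

```text
clock: 5.7
eef_pos: [486.8, -174.6, 102.5]
tool_rot: [3.14, -0.0, 1.89]
force: [3.4, 3.5, 1.3]
width: 10.8
gripper_force: 61.0
```

```bash
python3 s.py
```

```text
clock 5.7
eef_pos [ 486.802 -174.627  102.452]
tool_rot [ 3.14 -0.    1.89]
force [3.383 3.519 1.265]
torque [ 0.658 -0.485  0.198]
width 10.768
gripper_force 60.978
qpos [ 0.113  0.651  0.267  2.008 -0.329  0.522  0.934]
```

Emit:
{"method": "jog_arm", "body": {
  "plan": [
    {"tx":0,"ty":0,"tz":0,"wx":0,"wy":0,"wz":0.05,"claw":1},
    {"tx":0,"ty":0,"tz":0,"wx":0,"wy":0,"wz":0.1,"claw":1}
  ]
}}

```text
clock: 5.9
eef_pos: [487.0, -174.6, 102.5]
tool_rot: [3.14, -0.0, 1.733]
force: [3.0, 4.1, 1.6]
width: 10.8
gripper_force: 60.9
```

```bash
python3 s.py
```

```text
clock 5.9
eef_pos [ 486.974 -174.583  102.451]
tool_rot [ 3.14  -0.     1.733]
force [3.019 4.099 1.635]
torque [ 0.605 -0.531  0.192]
width 10.818
gripper_force 60.932
qpos [ 0.085  0.657  0.311  2.008 -0.381  0.53   0.828]
```

Emit:
{"method": "jog_arm", "body": {
  "plan": [
    {"tx":0,"ty":0,"tz":0,"wx":0,"wy":0,"wz":0.05,"claw":1},
    {"tx":0,"ty":0,"tz":0,"wx":0,"wy":0,"wz":0.1,"claw":1}
  ]
}}

```text
clock: 6.1
eef_pos: [487.2, -174.6, 102.5]
tool_rot: [3.14, -0.001, 1.576]
force: [3.3, 2.9, 0.2]
width: 10.9
gripper_force: 60.9
```

```bash
python3 s.py|grep torq
```

```text
torque [ 0.576 -0.574  0.198]
```

Emit:
{"method": "jog_arm", "body": {
  "plan": [
    {"tx":0,"ty":0,"tz":0,"wx":0,"wy":0,"wz":0.05,"claw":1},
    {"tx":0,"ty":0,"tz":0,"wx":0,"wy":0,"wz":0.1,"claw":1}
  ]
}}

```text
clock: 6.3
eef_pos: [487.4, -174.6, 102.5]
tool_rot: [3.14, -0.001, 1.419]
force: [4.3, 3.2, -1.2]
width: 11.1
gripper_force: 60.8
```

```bash
python3 s.py
```

```text
clock 6.3
eef_pos [ 487.355 -174.571  102.466]
tool_rot [ 3.140e+00 -1.000e-03  1.419e+00]
force [ 4.28   3.189 -1.155]
torque [ 0.574 -0.692  0.258]
width 11.128
gripper_force 60.829
qpos [ 0.029  0.671  0.398  2.009 -0.481  0.55   0.613]
```

Emit:
{"method": "jog_arm", "body": {
  "plan": [
    {"tx":0,"ty":0,"tz":0,"wx":0,"wy":0,"wz":0.05,"claw":1},
    {"tx":0,"ty":0,"tz":0,"wx":0,"wy":0,"wz":0.07,"claw":1}
  ]
}}

```text
clock: 6.5
eef_pos: [487.5, -174.6, 102.5]
tool_rot: [3.14, -0.001, 1.31]
force: [5.0, 2.6, -0.3]
width: 10.7
gripper_force: 60.9
```

```bash
python3 s.py; cat > avg.py <<'E'
from h import *
L=[]
for i in range(12): L.append(ctrl.read_state()['torque'][2]);p=ctrl.get_image('wrist')
print(np.round(L,3),np.mean(L)); save(p,'w4.png')
E
python3 avg.py
```

```text
clock 6.5
eef_pos [ 487.49  -174.631  102.481]
tool_rot [ 3.14e+00 -1.00e-03  1.31e+00]
force [ 5.017  2.577 -0.256]
torque [ 0.628 -0.845  0.258]
width 10.711
gripper_force 60.932
qpos [ 0.009  0.677  0.428  2.01  -0.515  0.559  0.538]
[0.258 0.176 0.047 0.105 0.026 0.062 0.126 0.081 0.118 0.101 0.066 0.052] 0.10137334291771782
```

View pics/w4.png

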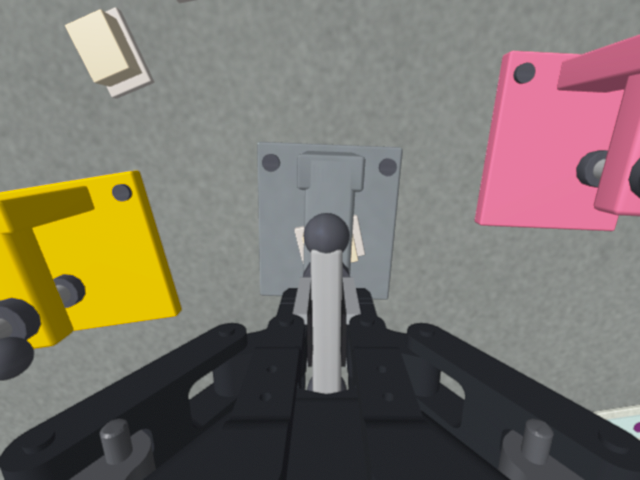

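The bar is still aligned with the fingers (col 327), so there is no slip, and the block still shows under the foot. The moment has risen by about 0.08, so I take touch at about 0.65 rad and about 0.45 past it now. I'll go on in small steps.

Emit:
{"method": "jog_arm", "body": {
  "plan": [
    {"tx":0,"ty":0,"tz":0,"wx":0,"wy":0,"wz":0.035,"claw":1}
  ]
}}

```text
clock: 7.2
eef_pos: [487.5, -174.6, 102.5]
tool_rot: [3.14, -0.001, 1.257]
force: [3.9, 2.5, -1.0]
width: 10.9
gripper_force: 60.7
```

```bash
python3 s.py|egrep 'torq|rot'
```

```text
tool_rot [ 3.140e+00 -1.000e-03  1.257e+00]
torque [ 0.56  -0.866  0.301]
```

Emit:
{"method": "jog_arm", "body": {
  "plan": [
    {"tx":0,"ty":0,"tz":0,"wx":0,"wy":0,"wz":0.035,"claw":1}
  ]
}}

```text
clock: 7.3
eef_pos: [487.6, -174.7, 102.5]
tool_rot: [3.139, -0.001, 1.201]
force: [4.4, 2.9, 0.4]
width: 11.0
gripper_force: 60.7
```

```bash
python3 s.py|egrep 'torq|rot'
```

```text
tool_rot [ 3.139e+00 -1.000e-03  1.201e+00]
torque [ 0.635 -0.88   0.275]
```

Emit:
{"method": "jog_arm", "body": {
  "plan": [
    {"tx":0,"ty":0,"tz":0,"wx":0,"wy":0,"wz":0.035,"claw":1}
  ]
}}

```text
clock: 7.4
eef_pos: [487.7, -174.7, 102.5]
tool_rot: [3.139, -0.001, 1.146]
force: [5.1, 2.1, -0.5]
width: 10.9
gripper_force: 60.7
```

```bash
python3 s.py|egrep 'torq|rot'
```

```text
tool_rot [ 3.139e+00 -1.000e-03  1.146e+00]
torque [ 0.632 -0.89   0.31 ]
```

The moment while turning is about 0.30 N m, so about 0.65–0.7 rad past touch: firm and well below 1.1. Letting go and rising.

Emit:
{"method": "jog_arm", "body": {
  "plan": [
    {"tx":0,"ty":0,"tz":0,"wx":0,"wy":0,"wz":0,"claw":1},
    {"tx":0,"ty":0,"tz":0,"wx":0,"wy":0,"wz":0,"claw":0.5},
    {"tx":0,"ty":0,"tz":0,"wx":0,"wy":0,"wz":0,"claw":0.3},
    {"tx":0,"ty":0,"tz":0,"wx":0,"wy":0,"wz":0,"claw":0.3},
    {"tx":0,"ty":0,"tz":0,"wx":0,"wy":0,"wz":0,"claw":0.3},
    {"tx":0,"ty":0,"tz":0,"wx":0,"wy":0,"wz":0,"claw":0.3},
    {"tx":0,"ty":0,"tz":-0.1,"wx":0,"wy":0,"wz":0,"claw":0.3},
    {"tx":0,"ty":0,"tz":-0.2,"wx":0,"wy":0,"wz":0,"claw":0.3},
    {"tx":0,"ty":0,"tz":-0.3,"wx":0,"wy":0,"wz":0,"claw":0.3},
    {"tx":0,"ty":0,"tz":-0.4,"wx":0,"wy":0,"wz":0,"claw":0.3},
    {"tx":0,"ty":0,"tz":-0.4,"wx":0,"wy":0,"wz":0,"claw":0.3}
  ]
}}

```text
clock: 8.5
eef_pos: [487.9, -176.9, 225.8]
tool_rot: [3.134, -0.001, 1.145]
force: [0.1, -0.6, -0.8]
width: 59.8
gripper_force: 0.0
```

```bash
python3 -c "
from look import *
look('w5.png')
p=ctrl.get_image('scene');cv2.imwrite('pics/crop2.png',cv2.resize(p['img'][190:360,220:400,::-1],None,fx=3.5,fy=3.5,interpolation=2))"
```

```text
1939 rect [ 487.1 -175. ] [88.5 17.1] dir 65.56128 zmax [130.1 131.8] 8.5 [-0.14  0.52  0.64  1.9  -0.41  0.84  0.29]
```

View pics/crop2.png

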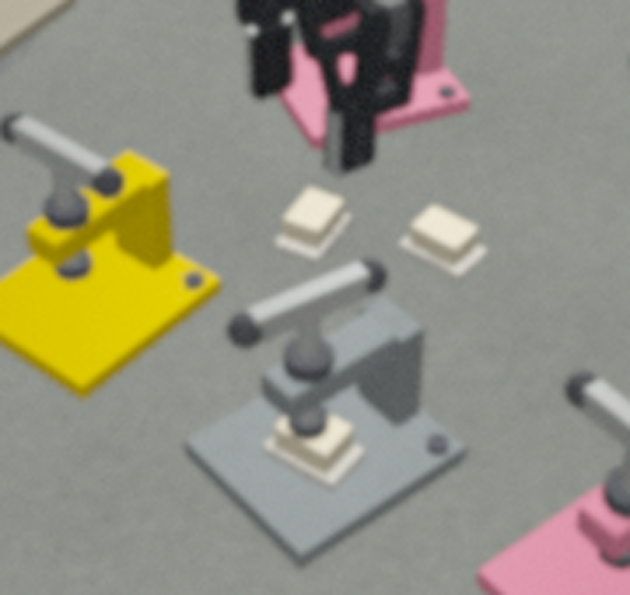

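The bar has stayed at 65.6°, a turn of 1.27 rad, so it did not slip or spring back. The foot sits on the block at crop (310,425), and the block is in place. Handing in.

```bash
python3 -c "
from cell import ctrl
print(ctrl.finish_job())"
```

```text
the job is handed in; nothing more can be done
None
```

I turned the grey clamp holding the block about 1.27 rad clockwise, which I estimate is 0.65–0.7 rad past touching (firm, below the 1.1 that cracks the wax), then let go; the block stayed in place, the empty clamp was not touched, and the job was handed in at about 8.6 s with no verdict shown.

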